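# Tap home the two sprung lock pins of a sloped tray stand

### The arm

A 7-joint arm with a two-finger parallel gripper is mounted at the origin on the work surface. World frame = base frame: x ahead of the robot, y to its left, z up, the work surface at z = 0. Lengths are in m, angles in rad, forces in N, time in s.
With the tool pointing down it reaches from about 0.375 to 0.925 m from the base axis. Payload 3.1 kg.
Tool frame: the origin (TCP) lies between the finger pads; the fingertips stand 19 mm ahead of it and the grasp point (between the pads) is the TCP; z points along the fingers, y is the line along which they close (so a half turn about z gives the same grasp; the last joint's range is limited). The gripper opens to 85 mm and grips with 20 to 120 N. Pads are 22 mm wide; open, the fingers measure 114 mm over their backs; the gripper's body (76 mm by 85 mm) begins 54 mm behind the grasp point. The pads swing forward as they close: fully open they stand 13 mm farther back than shut.
Start: joints at [-1.385, 0.383, 0.044, 1.598, -0.018, 1.161, -0.05], TCP at [0.182, 0.624, 0.25] pointing down, gripper open.
Joint ranges: [-2.61, 2.61], [-0.41, 2.15], [-1.48, 1.57], [0, 2.5], [-1.57, 4.71], [0.05, 1.97], [-2.85, 2.85]. Speed limits (rad/s): [2.79, 2.79, 3.14, 3.14, 3.14, 3.14, 3.14].

### API

Orientations are given as a unit quaternion [x, y, z, w].
In Python, from bench import move_ptp, movel, move_j, move_gripper, pause, inverse_kinematics, read_camera, camera_params, MotionError, sign_off, look_for, tip_of, read_time_s, read_qpos, read_joint_vel, read_effort, read_eef_pos, read_tcp_rot, read_ft_force, read_ft_torque, read_finger_gap, read_grasp_force gives the robot as it stands. Calls block until the motion is done:
- move_ptp(position, orientation): joint-space move of the TCP to a pose.
- movel(position, orientation=None, speed=0.15): straight line of the TCP; orientation=None keeps the orientation; speed is the mean speed in m/s.
- move_j(angles): joint-space move.
- move_gripper(opening, effort=None): finger opening in m; effort is the grip in N (None keeps the last); returns when the fingers have stopped.
- pause(seconds).
- inverse_kinematics(position, orientation): joint angles nearest the present ones, or None.
- read_camera(name): name is "scene" or "top"; returns the picture (384x512x3 uint8, red, green, blue); there is no depth.
- camera_params(name): a dict with "K" (3x3 intrinsics, pixels), "camera_from_world" (4x4, takes a point from world to camera coordinates). Camera axes: x right, y down, z forward; pixel columns grow to the right and rows downward; lengths in m; the calibration is good to about 2 mm. A picture is of the moment at which its call begins. camera_params takes no time and is no camera call.
A pose or a line that the arm cannot do raises MotionError and nothing moves.
- sign_off(): hands the job in; it is judged then, once.
Trained networks look in the newest picture that a camera, given by its name, has taken for a name from the list of things; names that differ only in an ending like _2 or _b are one class to them, and where a whole thing is asked for, a point or a joint stands for the part that bears it (a point fixed in the world has none). Each returns a list of dicts, best first, with "confidence" (0 to 1); they miss things now and then, are a little off and sometimes report something else, mostly with a low value. They report only what shows in the picture. A call takes as long as a camera call. They do not tell look-alikes from the thing itself.
- look_for(camera, name): "at" ([column, row] in pixels, amid what is visible of it).
- tip_of(camera, name): "at" ([column, row] in pixels: a listed point, or the origin of a listed thing).
Readings, each from a call of its own:
- read_time_s(): time.
- read_qpos(): joint angles.
- read_joint_vel(): joint speeds.
- read_effort(): joint torques, N m.
- read_eef_pos(): TCP position.
- read_tcp_rot(): TCP orientation.
- read_ft_force(): force on the tool from outside, world axes, zero at the start.
- read_ft_torque(): the same for the moment, N m.
- read_finger_gap(): finger opening in m.
- read_grasp_force(): force on a finger pad.
Only numpy, scipy, OpenCV 4.12 (cv2) and the standard library are available. Lean on these libraries where they do the work, as an engineer would, in place of code of your own. Each camera call takes 0.05 s, during which the arm holds its last target. There are 200 camera calls.

### The job

The two red-shanked sprung lock pins that hold the clamp bar on the sloped chip-tray stand have popped up. Take the mallet from its blue rest and knock each pin home with brisk taps, not a slow push, until it has caught and stays down with its brass head on its dark collar; only the mallet may touch the pins, and stop the blow there, without driving the cushioned collar itself down into the stand. Then set the mallet back in its rest as you found it, head standing on the round pad and handle in the fork, let go of it, and leave the microscope, the mouse and the stacked trays where they are.

Things in the scene. Friction and masses are not known exactly. Their poses are not given: they have to be found in the camera images.
- stand: fixed aluminium stand, 250 mm wide (y), 160 deep (x), holding a black 102 mm tray of chips under a clamp bar. Origin on the bench under its middle, z up, x level towards its high side. Its plate rises 25 degrees along +x, surface 66 mm above the origin at the middle; the plate's normal, which is the axis of both pins, is (-sin 25, 0, cos 25) in this frame
- left_foot (a point): where the left pin's axis (stand's y = +82 mm) meets the plate's surface, within 5 mm along the slope; axes as the stand's. From here along that axis the dark collar (28 mm across) ends in a rim at 10 to 30 mm: adjustable, different for each pin and time, not reported. The pin's flat brass head (18 mm across, 6 thick) has its top 20 mm beyond the rim when popped up, 6 mm when home
- right_foot (a point): the same for the right pin (stand's y = -82 mm)
- left_pin (a joint): how far the left pin is driven into its collar along its axis: 0 popped up (14 mm of red shank, 10 mm across, showing), 0.014 m home. Its spring holds it up with about 10 N at first, yielding with depth; let go short of 9 mm it springs back up, beyond that it snaps home by itself and stays
- right_pin (a joint): the same for the right pin
- left_collar (a joint): how far the left pin's collar is pressed down along the same axis into its bush: 0 up, as it should stay, 0.012 m at most. It rests on a cushion spring of about 15 N and yields only when the pin is driven on after it is home; it comes back by itself, but over 5 mm down counts as a blow too far
- right_collar (a joint): the same for the right pin's collar
- mallet: nylon-faced mallet, 0.24 to 0.38 kg. Origin where handle axis crosses head axis. Head: cylinder 36 mm across along z, flat white faces at z = +40 and -40 mm. Handle: orange, 22 mm wide (y), 24 high (z), along -x to x = -220 mm. Centre of mass about x = -40 mm. Starts level in its rest, z up; x = -50 to -150 mm of the handle is free to grip from above
- mallet_tail (a point): point on the handle's axis at x = -180 mm of the mallet, which lies in the fork
- rest: fixed blue mallet rest, origin on the bench under its round pad, x from fork to pad, z up. Rubber pad 56 mm across, top at z = 12 mm. The resting mallet has its origin at z = 52 mm and its axes as the rest's. At x = -180 mm is the fork: saddle 40 mm high, prongs 40 mm apart (inside) and 62 mm high
- rest_seat (a point): middle of the top of the round pad
- rest_fork (a point): middle of the fork, 52 mm above the bench, where the handle's axis lies
- microscope: bystander: white digital microscope on a 100 by 80 mm foot, 205 mm tall, loose; origin under its foot
- mouse: bystander: black computer mouse, 60 by 100 by 34 mm, loose; origin under its middle
- packs: bystander: pile of black waffle trays, 102 by 102 by 32 mm, loose; origin under its middle
Things that resemble listed ones, but are neither listed nor needed, are in the scene too. There is more than one size of the mallet; the job needs the largest.

How it is judged:
On the way, in this order (a step that is already met when the one before it is completed fails the run):
1. the mallet is lifted out of its rest (height (world z) of mallet above 0.085 m and contact force between mallet and rest below 0.1 N), for 0.1 s.
2. a brisk tap of the mallet on a pin: pin driven at over 30 mm/s in the first 8 mm of its travel (((velocity of joint left_pin above 0.03 m/s and value of joint left_pin below 0.008 m and contact force between mallet and left_pin above 1 N) or (velocity of joint right_pin above 0.03 m/s and value of joint right_pin below 0.008 m and contact force between mallet and right_pin above 1 N))).
3. one pin is home (driven at least 12.5 mm) (value of joint any of left_pin, right_pin above 0.0125 m), for 0.2 s.
4. the other pin is tapped just as briskly while the first stays home (((value of joint left_pin above 0.0125 m and (velocity of joint right_pin above 0.03 m/s and value of joint right_pin below 0.008 m and contact force between mallet and right_pin above 1 N)) or (value of joint right_pin above 0.0125 m and (velocity of joint left_pin above 0.03 m/s and value of joint left_pin below 0.008 m and contact force between mallet and left_pin above 1 N)))).
5. both pins are home (value of joint each of left_pin, right_pin above 0.0125 m), for 0.2 s.
At the end, for the whole second after the job is handed in: both pins stay driven in at least 12.5 of 14 mm; the mallet rests on its rest: head axis within 25 mm of the pad's middle and within 0.12 rad of upright, its origin 46 to 58 mm high, its tail within 25 mm of the middle of the fork, still and released (all of step 5 and horizontal distance between mallet and rest_seat below 0.025 m and horizontal distance between mallet_tail and rest_fork below 0.025 m and z of mallet in the frame of rest between 0.046 and 0.058 m and angle between the z axis of mallet and the z axis of rest, either way round below 0.12 rad and linear speed of mallet below 0.02 m/s and contact force between mallet and rest above 1 N); the robot touches nothing.
It fails at once if the fingers or the arm touch a pin (over 0.5 N) (contact force between any of the fingers, the arm and left_pin above 0.5 N or contact force between any of the fingers, the arm and right_pin above 0.5 N).
It fails at once if a blow goes too far: a collar is driven down over 5 mm (value of joint any of left_collar, right_collar above 0.005 m).
It fails at once if the microscope is shifted over 20 mm or tipped (distance of microscope from where it was at the start of the episode above 0.02 m or angle between microscope's own z axis and vertical above 0.2 rad).
It fails at once if the mouse or the pile of trays is shifted over 20 mm (distance of any of mouse, packs from where it was at the start of the episode above 0.02 m).
It also fails if it takes over 54 s, if anything falls off the work surface, if the arm or the gripper's body presses on something with over 40 N, if the wrist force passes 120 N, or if a joint passes its speed limit or range.

## Working session

There is one attempt and no reset: what is moved stays moved. The work goes in short steps, each a Python script; the robot and the scene stay as the last script left them, time stands still between calls to the robot, and variables do not carry over. Pictures are saved under pics/ and viewed, at most 10 in all, crops included, and the job is handed in when it is done.

```bash
mkdir -p pics; ls; python3 - <<'E'
from bench import *
import cv2,numpy as np
for c in("scene","top"):
    im=read_camera(c); cv2.imwrite(f"pics/{c}0.png",im[:,:,::-1])
    p=camera_params(c); print(c,np.round(p["K"],1).tolist(),np.round(p["camera_from_world"],3).tolist())
    for n in["mallet","mallet_tail","rest_seat","rest_fork","stand","left_foot","right_foot","rest","left_pin","right_pin","microscope","mouse","packs"]:
        print(n,[(np.round(d["at"]).astype(int).tolist(),round(d["confidence"],2)) for d in tip_of(c,n)[:4]])
print(read_time_s())
E
```

```text
pics
scene [[398.7, 0.0, 261.1], [0.0, 398.7, 194.3], [0.0, 0.0, 1.0]] [[-0.834, 0.552, -0.016, 0.509], [0.368, 0.533, -0.762, -0.142], [-0.412, -0.641, -0.648, 1.392], [0.0, 0.0, 0.0, 1.0]]
mallet [([234, 147], 0.9), ([191, 253], 0.81), ([178, 139], 0.74)]
mallet_tail [([226, 222], 0.94), ([278, 135], 0.81), ([215, 145], 0.66)]
rest_seat [([277, 135], 0.64), ([236, 157], 0.63), ([292, 226], 0.22)]
rest_fork [([281, 134], 0.56)]
stand [([235, 147], 0.66), ([293, 225], 0.57)]
left_foot [([305, 229], 0.73), ([192, 199], 0.2)]
right_foot [([265, 196], 0.93)]
rest [([234, 160], 0.8)]Traceback (most recent call last):
  File "<stdin>", line 7, in <module>
ValueError: it knows: left_foot, mallet, mallet_tail, microscope, mouse, packs, rest, rest_fork, rest_seat, right_foot, stand
```

```bash
python3 - <<'E'
from bench import *
import cv2,numpy as np
c="top"
im=read_camera(c); cv2.imwrite(f"pics/{c}0.png",im[:,:,::-1])
p=camera_params(c); print(c,np.round(p["K"],1).tolist(),np.round(p["camera_from_world"],3).tolist())
for n in["mallet","mallet_tail","rest_seat","rest_fork","stand","left_foot","right_foot","rest","microscope","mouse","packs"]:
    print(n,[(np.round(d["at"]).astype(int).tolist(),round(d["confidence"],2)) for d in tip_of(c,n)[:4]])
print(read_time_s())
E
python3 -c "
import cv2,numpy as np
a=cv2.imread('pics/scene0.png');b=cv2.imread('pics/top0.png')
cv2.imwrite('pics/s2.png',cv2.resize(a,(800,600),interpolation=cv2.INTER_CUBIC));cv2.imwrite('pics/t2.png',cv2.resize(b,(800,600),interpolation=cv2.INTER_CUBIC))"
```

```text
top [[360.4, 0.0, 252.9], [0.0, 360.4, 188.2], [0.0, 0.0, 1.0]] [[0.019, -1.0, -0.004, -0.035], [-0.995, -0.019, -0.1, 0.616], [0.1, 0.006, -0.995, 1.093], [0.0, 0.0, 0.0, 1.0]]
mallet [([246, 121], 0.96), ([410, 191], 0.71), ([338, 276], 0.62), ([347, 221], 0.55)]
mallet_tail [([382, 225], 0.96), ([264, 162], 0.95), ([339, 278], 0.55)]
rest_seat [([339, 221], 0.83)]
rest_fork [([338, 278], 0.92)]
stand []
left_foot [([195, 197], 0.86)]
right_foot [([250, 195], 0.74)]
rest [([345, 220], 0.87)]
microscope [([107, 194], 0.77)]
mouse [([125, 259], 0.98)]
packs [([309, 153], 0.89)]
1.05
```

View pics/s2.png

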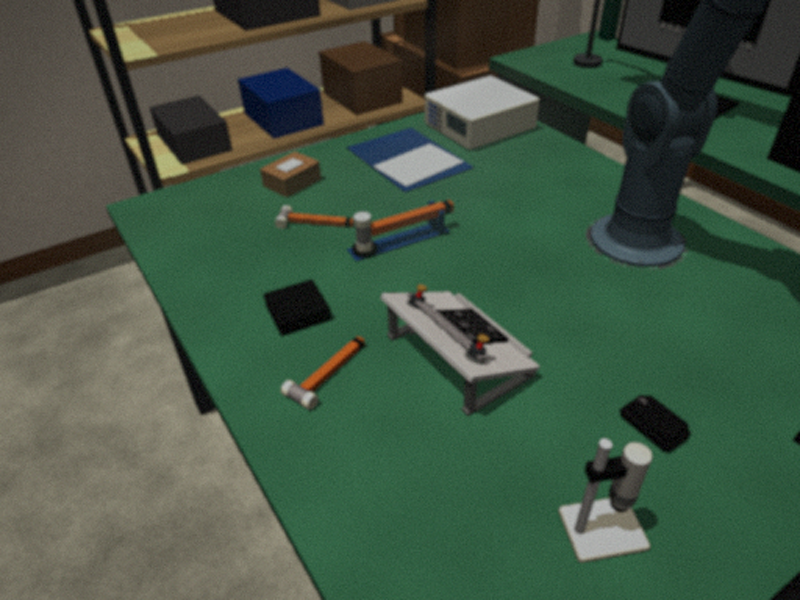

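View pics/t2.png

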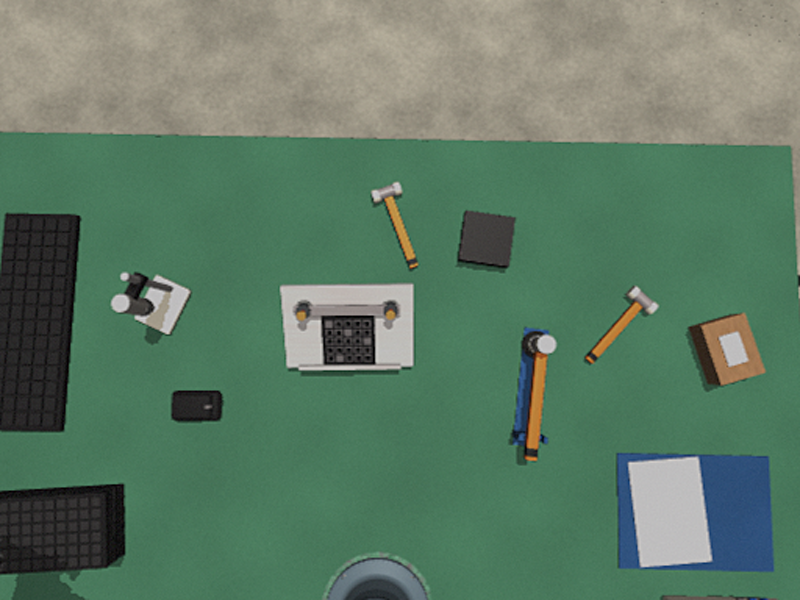

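The largest mallet is the one at top px (347,221) for the head and (338,278) for the tail. It sits on the blue rest with its head upright on the pad. The look-alikes at (246,121) and (410,191) are smaller and lie flat on the bench. The stand rises away from the robot, with its pins at about (195,197) and (250,195) in the top view. I'll confirm this in one crop and measure.

```bash
cat > h.py <<'E'
from bench import *
import cv2,numpy as np
from scipy.spatial.transform import Rotation as R
P={c:camera_params(c) for c in("scene","top")}
def ray(c,px):
    T=np.array(P[c]["camera_from_world"]);K=np.array(P[c]["K"])
    d=T[:3,:3].T@np.linalg.solve(K,[px[0],px[1],1]); return -T[:3,:3].T@T[:3,3],d
def at_z(c,px,z):
    o,d=ray(c,px); return o+d*(z-o[2])/d[2]
def proj(c,p):
    T=np.array(P[c]["camera_from_world"]);q=np.array(P[c]["K"])@(T[:3,:3]@p+T[:3,3]); return q[:2]/q[2]
def tri(a,b):
    o1,d1=ray("scene",a);o2,d2=ray("top",b)
    s=np.linalg.lstsq(np.c_[d1,-d2],o2-o1,rcond=None)[0]
    return (o1+d1*s[0]+o2+d2*s[1])/2,np.linalg.norm(o1+d1*s[0]-o2-d2*s[1])
E
python3 - <<'E'
from h import *
t=cv2.imread('pics/top0.png');s=cv2.imread('pics/scene0.png')
f=lambda im,x,y,w,h,W,H:cv2.resize(im[y:y+h,x:x+w],(W,H),interpolation=cv2.INTER_CUBIC)
cv2.imwrite('pics/c.png',np.vstack([np.hstack([f(t,320,205,50,100,200,300) ,f(t,175,175,100,66,600,300)[:, :600]]),np.hstack([f(s,215,120,90,50,400,300),f(s,240,175,110,83,400,300)])]))
print("mallet origin top",at_z("top",(347,221),.052),"scene",at_z("scene",(234,147),.052))
print("tail top",at_z("top",(339,278),.052),"scene",at_z("scene",(278,135),.052))
print("seat",at_z("top",(339,221),.012),at_z("scene",(236,157),.012))
for a,b in(((305,229),(195,197)),((265,196),(250,195))):print(tri(a,b))
hsv=cv2.cvtColor(t,cv2.COLOR_BGR2HSV)
def blob(hsv,lo,hi,x,y,w,h):
    m=cv2.inRange(hsv,lo,hi)[y:y+h,x:x+w]; n,l,st,c=cv2.connectedComponentsWithStats(m)
    return [(st[i,4],np.round(c[i]+[x,y],1).tolist()) for i in range(1,n) if st[i,4]>=3]
print("brass top",blob(hsv,(8,110,70),(30,255,255),180,180,90,40))
hs=cv2.cvtColor(s,cv2.COLOR_BGR2HSV)
print("brass scene",blob(hs,(14,100,70),(35,255,255),255,175,80,70))
print("white top",blob(hsv,(0,0,120),(180,50,255),330,205,35,30))
m=cv2.inRange(hsv,(5,120,80),(25,255,255)); m[:,:325]=0;m[:,365:]=0;m[:225]=0;m[300:]=0
pts=cv2.findNonZero(m);print("handle",cv2.minAreaRect(pts),cv2.fitLine(pts,2,0,.01,.01).ravel())
E
```

```text
mallet origin top [ 0.51956095 -0.31003732  0.052     ] scene [ 0.51287053 -0.31272372  0.052     ]
tail top [ 0.34978425 -0.28502954  0.052     ] scene [ 0.34719247 -0.28943549  0.052     ]
seat [ 0.51964968 -0.29517442  0.012     ] [ 0.50999768 -0.30878868  0.012     ]
(array([0.57921589, 0.14967474, 0.08333686]), np.float64(0.00586183417302324))
(array([ 0.58913157, -0.01410123,  0.08199409]), np.float64(0.0036299645724758777))
brass top [(np.int32(29), [192.3, 201.4]), (np.int32(29), [249.6, 200.7])]
brass scene [(np.int32(22), [269.5, 183.8]), (np.int32(29), [308.8, 216.0])]
white top [(np.int32(126), [349.5, 219.8])]
handle ((342.7821960449219, 259.67822265625), (7.860792636871338, 69.4535903930664), 5.710593223571777) [ 9.3972415e-02 -9.9557477e-01  3.4285999e+02  2.5798801e+02]
```

View pics/c.png

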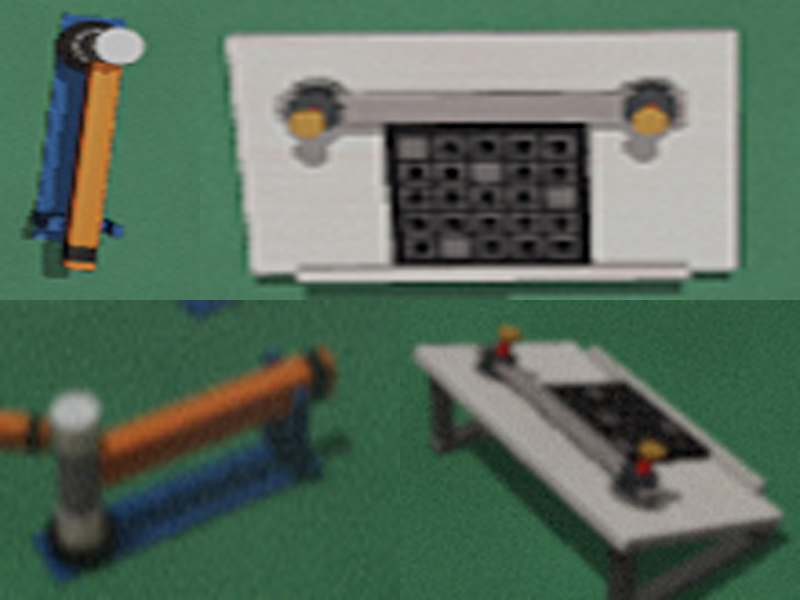

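The crop confirms it: the upright-headed mallet is on the blue rest (top px ~(348,220) to (339,272)), and both pins are up with red shank showing. Next: poses, and an IK check of the plan.

```bash
cat >> h.py <<'E'
# mallet pose: head top at z=.092, handle axis direction from orange line (top surface z=.064)
head=np.mean([at_z("top",(349.5,219.8),.092)[:2],at_z("top",(347,221),.052)[:2],at_z("scene",(234,147),.052)[:2]],0)
a=at_z("top",(342.86+.094*-25,258+.9956*25-12),.064);b=at_z("top",(342.86+.0944*25,258-.9956*25),.064)
hd=(b-a)[:2]/np.linalg.norm((b-a)[:2]); myaw=np.arctan2(hd[1],hd[0])
L,eL=tri((308.8,216.0),(192.3,201.4));Rr,eR=tri((269.5,183.8),(249.6,200.7))
v=L-Rr; syaw=np.arctan2(-v[0],v[1])
def tool(yaw,pitch=0,flip=False):
    # mallet frame: x along slope, z normal; tool z=-mallet z, tool y=+-mallet y
    M=R.from_euler('z',yaw)*R.from_euler('y',-pitch)
    return M, (M*R.from_euler('x',np.pi)*R.from_euler('z',np.pi if flip else 0))
E
python3 - <<'E'
from h import *
# fix line param: point (342.86,258) dir (.094,-.9956)
a=at_z("top",(342.86-.094*25,258+.9956*25),.064);b=at_z("top",(342.86+.094*25,258-.9956*25),.064)
hd=(b-a)[:2]/np.linalg.norm((b-a)[:2]);y=np.arctan2(hd[1],hd[0])
print("head",head,at_z("top",(349.5,219.8),.092),"yaw line",y,"yaw net top",np.arctan2(-.025,.170),"perp check", np.cross(hd,head-a[:2]))
print("L",L,eL,"R",Rr,eR,"syaw",syaw,np.linalg.norm(v))
print(read_qpos(),read_eef_pos(),read_tcp_rot())
for flip in(0,1):
  M,q=tool(y,0,flip)
  p=np.r_[head-hd*.065,.052]
  print("grip",p,inverse_kinematics(p,q.as_quat()))
  for c in(L,Rr):
    M,q=tool(syaw,np.radians(25),flip)
    p=c+M.apply([-.065,0,.040]);print("hit",p.round(3),inverse_kinematics(p,q.as_quat()))
E
```

```text
head [ 0.51835172 -0.30996391] [ 0.52262369 -0.30713068  0.092     ] yaw line -0.10093476670384753 yaw net top -0.1460122577112754 perp check -0.005002831766348029
L [0.5658838  0.14900611 0.12063405] 0.00037624415224371435 R [ 0.57131504 -0.01478614  0.11668001] 0.00012687030130253724 syaw 0.03314719720279785 0.16392996834605755
[-1.3848148   0.38290223  0.04390006  1.59790788 -0.01793744  1.16119543
 -0.04989391] [0.18196134 0.6240106  0.25026408] [ 1.41396817e-01  9.89952999e-01 -7.65826590e-06 -2.89364008e-05]
grip [ 0.45368255 -0.30341428  0.052     ] [-0.36482224  0.83580654  1.14598906  2.01870694 -0.96117797  0.96914933
 -0.3781093 ]
hit [0.49  0.146 0.129] [-0.77564219  0.10781095  0.30760447  2.3297488   0.45732946  0.3443797
 -2.41749538]
hit [ 0.496 -0.017  0.125] [-0.79027299  0.08199893  0.77018651  2.39178162 -0.22159643  0.25992491
 -1.3702423 ]
grip [ 0.45368255 -0.30341428  0.052     ] [-0.10443007  0.57690004  0.75224226  2.00983429 -0.56384535  0.77165974
  2.45607832]
hit [0.49  0.146 0.129] [-0.90665065  0.10936727  0.44592034  2.33506821  0.41552385  0.33649356
  0.76379212]
hit [ 0.496 -0.017  0.125] [-0.25926625  0.07682623  0.21185799  2.37199958 -0.03267195  0.2583128
  1.58209005]<stdin>:5: DeprecationWarning: Arrays of 2-dimensional vectors are deprecated. Use arrays of 3-dimensional vectors instead. (deprecated in NumPy 2.0)
```

```bash
cat >> h.py <<'E'
myaw=-0.12; hd=np.array([np.cos(myaw),np.sin(myaw)]); GX=.065
grip=np.r_[head-hd*GX,.052]
E
python3 - <<'E'
from h import *
np.set_printoptions(precision=4,suppress=True)
M,q=tool(myaw,0,0);q=q.as_quat()
t0=read_time_s()
move_gripper(.06,100)
move_ptp(grip+[0,0,.12],q); print(read_qpos(),read_time_s()-t0)
movel(grip,q,speed=.12); print(read_ft_force())
move_gripper(0.0,100); print("gap",read_finger_gap(),read_grasp_force(),read_eef_pos(),read_ft_force(),read_ft_torque())
movel(grip+[0,0,.2],q,speed=.15); pause(.2)
print(read_ft_force(),read_ft_torque(),read_finger_gap(),read_qpos(),read_time_s())
im=read_camera("scene");im2=read_camera("top")
cv2.imwrite("pics/lift.png",np.hstack([im[:,:,::-1][60:260,130:380],im2[:,:,::-1][120:320,220:470]]))
M,q=tool(syaw,np.radians(25),0)
for c in(L,Rr):
    p=c+M.apply([-GX,0,.040+.06]);print("hit",p,inverse_kinematics(p,q.as_quat()))
E
```

```text
[-0.4138  0.5186  1.1597  1.9599 -0.558   1.0327 -0.6874] 3.75
[ 0.2969 -0.1502  0.4385]
gap 0.020621063600046757 98.77606630325317 [ 0.4544 -0.3022  0.0528] [-0.5774  1.9471  5.8139] [0.2411 0.1123 0.0878]
[ 0.0074 -0.3012 -3.0698] [-0.0157  0.0635  0.0276] 0.020857442979795904 [-0.5242  0.4248  1.2881  1.8898 -0.4444  1.1658 -0.767 ] 8.0667
hit [0.4648 0.1457 0.1838] [-0.3342 -0.0343 -0.1738  2.3191  0.4041  0.498  -2.3684]
hit [ 0.4702 -0.0181  0.1798] [-0.6549 -0.1374  0.5794  2.3976  0.2118  0.4301 -1.7743]
```

View pics/lift.png

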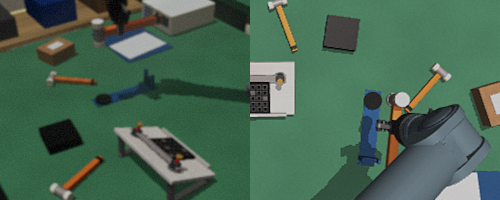

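The mallet is lifted (about 0.31 kg) and the rest is clear. Next I find the right pin's top by a gentle touch below its 10 N preload.

```bash
cat >> h.py <<'E'
Ms,qs=tool(syaw,np.radians(25),0); qs=qs.as_quat(); n=Ms.apply([0,0,1])
def tcp(c,h): return c+Ms.apply([-GX,0,.040+h])
def height(c): return float((read_eef_pos()-tcp(c,0))@n)
def touch(c,h0,h1,step=.0015,thr=3.):
    "approach along the axis from h0 towards h1 until force > thr; returns height and force"
    movel(tcp(c,h0),qs,speed=.08); pause(.15); f0=np.array(read_ft_force())@n
    h=h0
    while h>h1:
        h-=step; movel(tcp(c,h),qs,speed=.03); f=np.array(read_ft_force())@n-f0
        if f>thr: return height(c),f,h
    return None,f,h
E
python3 - <<'E'
from h import *
move_gripper(0.0,120)
move_ptp(tcp(Rr,.06),qs); print(read_qpos().round(3),read_time_s(),np.degrees((R.from_quat(read_tcp_rot()).inv()*R.from_quat(qs)).magnitude()))
print(touch(Rr,.010,-.008)); print(height(Rr),read_ft_force(),read_time_s())
im=read_camera("scene");im2=read_camera("top")
f=lambda i,x,y,w,h:cv2.resize(i[y:y+h,x:x+w,::-1],(400,300),interpolation=cv2.INTER_CUBIC)
cv2.imwrite("pics/touch.png",np.hstack([f(im,220,150,120,90),f(im2,170,150,120,90)]))
E
```

```text
[-0.655 -0.137  0.582  2.396  0.212  0.431 -1.774] 9.5083 0.16199063610919645
(0.0011866435851601164, np.float64(10.834893084798004), 0.0010000000000000018)
0.0011866435851601164 [-6.11903722 -0.94572772  4.71835862] 11.9333
```

View pics/touch.png

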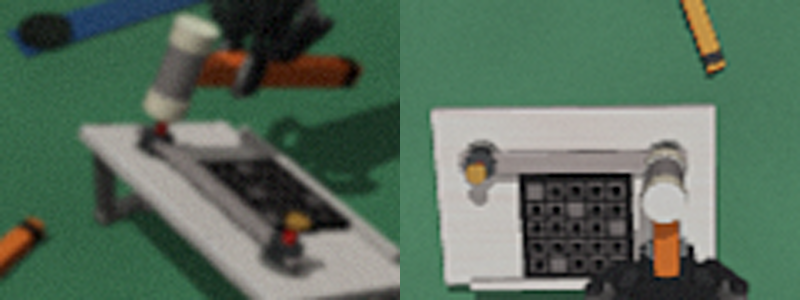

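The mallet face sits squarely on the right pin at about h = +2 mm, with the red shank still showing. I'll strike with a stroke ending ~12.5 mm below that, then re-probe.

```bash
cat >> h.py <<'E'
def strike(c,top,depth=.0125,speed=.1,back=.018):
    movel(tcp(c,top+back),qs,speed=.08); pause(.1)
    movel(tcp(c,top-depth),qs,speed=speed)
    hh=height(c); f=np.array(read_ft_force())
    movel(tcp(c,top+.004),qs,speed=.1)
    return "end depth",(top-hh)*1e3,"force n",f@n
E
python3 - <<'E'
from h import *
print(strike(Rr,.002)); 
print(touch(Rr,-.006,-.020,.001,2.5),read_time_s(),read_finger_gap())
movel(tcp(Rr,.05),qs,speed=.15)
im=read_camera("scene");im2=read_camera("top")
f=lambda i,x,y,w,h:cv2.resize(i[y:y+h,x:x+w,::-1],(400,300),interpolation=cv2.INTER_CUBIC)
cv2.imwrite("pics/hit1.png",np.hstack([f(im,220,150,120,90),f(im2,170,150,120,90)]))
E
```

```text
('end depth', 12.95926274277527, 'force n', np.float64(-2.8870747658820806))
(-0.012832367374273878, np.float64(8.90212240040886), -0.013000000000000005) 15.4917 0.020158289457246972
```

View pics/hit1.png

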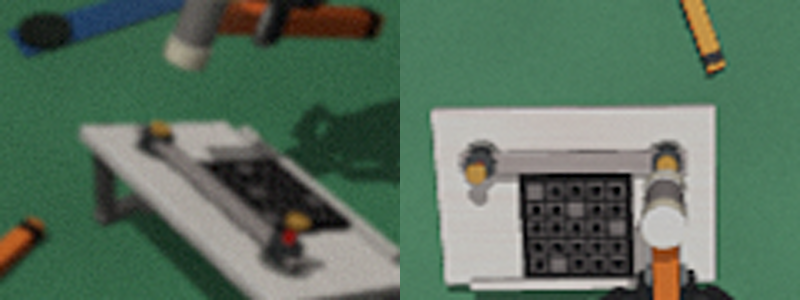

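The right pin is home: brass is on its collar, and contact is now about 14 mm lower. Left pin next.

```bash
python3 - <<'E'
from h import *
move_ptp(tcp(L,.05),qs); print(read_qpos().round(2),read_time_s())
h,f,_=touch(L,.010,-.008,.001); print(h,f)
if h is not None:
    top=h+.0004
    print(strike(L,top))
    print(touch(L,top-.008,top-.020,.001,2.5),"top",top,read_time_s(),read_finger_gap())
    movel(tcp(L,.05),qs,speed=.15)
im=read_camera("scene");im2=read_camera("top")
f=lambda i,x,y,w,h:cv2.resize(i[y:y+h,x:x+w,::-1],(400,300),interpolation=cv2.INTER_CUBIC)
cv2.imwrite("pics/hit2.png",np.hstack([f(im,220,150,120,90),f(im2,170,150,120,90)]))
E
```

```text
[-0.79 -0.03  0.28  2.34  0.45  0.48 -2.41] 16.9667
0.0011138603604902947 3.4544918235843136
('end depth', 12.945593003285317, 'force n', np.float64(-2.354297800172397))
(-0.013188795216383185, np.float64(8.066144782809342), -0.01348613963950971) top 0.0015138603604902946 23.475 0.02003281311001155
```

View pics/hit2.png

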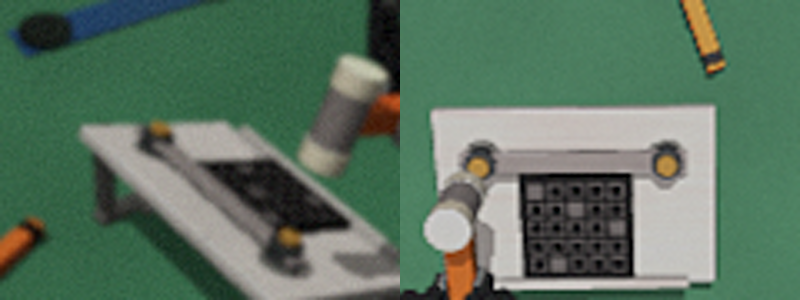

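Both pins are home: no red shank shows and the brass is on the collars. Now I return the mallet to its rest.

```bash
python3 - <<'E'
from h import *
q=tool(myaw,0,0)[1].as_quat()
movel(tcp(L,.10),qs,speed=.2)
move_ptp(grip+[0,0,.2],q); print(read_qpos().round(2),read_time_s())
movel(grip+[0,0,.05],q,speed=.15); pause(.2); f0=np.array(read_ft_force())
im=read_camera("scene");im2=read_camera("top")
f=lambda i,x,y,w,h:cv2.resize(i[y:y+h,x:x+w,::-1],(400,300),interpolation=cv2.INTER_CUBIC)
cv2.imwrite("pics/back.png",np.hstack([f(im,200,100,120,90),f(im2,290,190,120,90)]))
movel(grip+[0,0,.012],q,speed=.08)
for h in np.arange(.009,-.0011,-.001):
    movel(grip+[0,0,h],q,speed=.03); d=np.array(read_ft_force())-f0
    print(round(h,4),d.round(1))
    if d[2]>4: break
print(read_eef_pos(),read_ft_torque(),read_time_s())
E
```

```text
[-0.52  0.42  1.27  1.89 -0.43  1.16 -0.78] 26.1917
0.009 [0.4 0.6 0.6]
0.008 [0.1 0.3 0. ]
0.007 [ 0.2  0.8 -0.5]
0.006 [ 0.6 -0.6 -1.2]
0.005 [-1.2  0.2  0.4]
0.004 [-0.1  0.1 -0.6]
0.003 [0.1 0.6 0.1]
0.002 [-0.1  0.6  0.1]
0.001 [-0.1  0.5  0.5]
0.0 [-1.1  2.2  9. ]
[ 0.45396558 -0.30237277  0.0528746 ] [0.43549487 0.44210695 0.03832401] 30.7667
```

View pics/back.png

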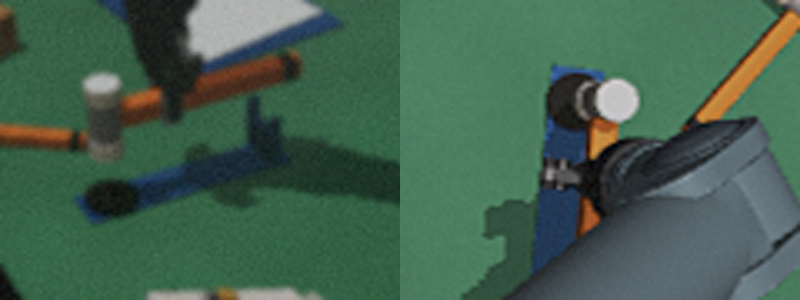

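It has seated at the same height it was gripped at, with the head over the pad and the handle in the fork. Release gently, retreat and check.

```bash
python3 - <<'E'
from h import *
q=tool(myaw,0,0)[1].as_quat()
move_gripper(.06,30); pause(.2)
movel(grip+[0,0,.2],q,speed=.12)
move_ptp([.15,.55,.30],[0.1414,.98995,0,0]); pause(.2)
im=read_camera("scene");im2=read_camera("top")
f=lambda i,x,y,w,h:cv2.resize(i[y:y+h,x:x+w,::-1],(400,300),interpolation=cv2.INTER_CUBIC)
cv2.imwrite("pics/end.png",np.vstack([np.hstack([f(im,200,110,120,90),f(im2,300,205,120,90)]),np.hstack([f(im,220,150,120,90),f(im2,170,150,120,90)])]))
for n_ in("mallet","mallet_tail","microscope","mouse","packs"):print(n_,[d["at"] for d in tip_of("top",n_)[:4]])
print(read_time_s())
E
```

```text
mallet [[346.7, 222.0], [246.0, 119.7], [407.3, 191.8]]
mallet_tail [[381.4, 225.3], [339.0, 281.1], [258.2, 162.7]]
microscope [[103.6, 194.1]]
mouse [[125.1, 257.6], [341.5, 279.8]]
packs [[337.5, 276.5], [345.4, 224.2], [342.4, 219.4]]
36.9583
```

View pics/end.png

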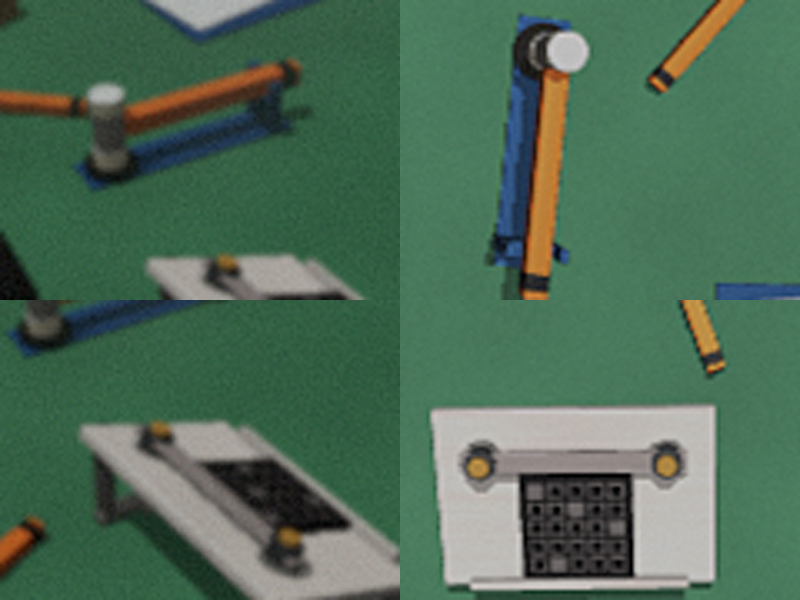

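The picture shows the mallet upright on the pad with its handle in the fork, and both pins home. I'm handing the job in.

```bash
python3 -c "
from bench import *
print(sign_off())"
```

```text
the job is handed in; nothing more can be done
None
```

Both lock pins are knocked home, each with one brisk tap, the mallet is back in its rest and released, and I kept the arm clear of the microscope, mouse and trays; the job was handed in about 37 s into the 54 s allowed, and sign-off returned no verdict.

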